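Fit the knurled filter cell on the tester's lens mount and hold it home

TASK

Take the knurled filter cell from the blue pad, put it over the upright spigot of the black lens mount and turn it, pressing lightly, until the keyways hidden inside it drop over the mount's pins. Ease it fully home against the spring seat without ramming it, and finish while still holding it there, because the spring lifts it if you let go. Leave the screwdriver, the carton and the jar where they are.

Things in the scene. Friction and masses are not known exactly. Their poses are not given: they have to be found in the camera images.
- collar: Knurled filter cell: loose round dark metal cap, bright fine ribs, amber glass top; 56 mm outside diameter, 40 mm tall, 0.09 to 0.17 kg, standing mouth down on the blue pad. Origin: centre of its underside; z up, out of the glass. Grip it by its knurled side, upper 25 mm. Its turn says nothing useful: the keyways are not marked outside.
- collar_mouth (a point): Centre of the cell's open mouth, on its underside (same point as the cell's origin). Blind bore 42 mm diameter, 35 mm deep. Four equal keyways, 90 degrees apart, about 12 mm wide and 14 mm deep up from the lower edge, are cut in the inside of the wall only, hidden from outside.
- mount: Lens mount, fixed: black base 120 x 120 x 20 mm with an upright aluminium spigot in its middle. Origin: centre of the base's underside, on the work surface; z up along the spigot's axis. With the cell fully home (its inner top on the spigot's top) the cell's underside is 28 mm above the work surface.
- spigot_top (a point): Centre of the spigot's top, 63 mm above the work surface. The spigot is 39 mm in diameter and tapers over its last 10 mm to 26 mm across.
- pins_level (a point): Point on the spigot's axis level with the tops of its four pins, 40 mm above the work surface. Pins: steel, 5 mm thick, 90 degrees apart, 5.5 mm out of the spigot's side; how far round they sit varies and is not reported, so turn the cell up to 90 degrees. Off the keyways the cell rests on the pins at 40 mm; keyed (play about 9 degrees either way) it drops to 34 mm, onto the spring seat.
- seat (a joint): Spring seat: brass ring 66 mm across around the spigot, its top 34 mm above the work surface when free. Value: how far it is pressed down, in m: 0 free, 0.006 with the cell fully home. It takes about 5 N to start it moving and 9 N at 0.006, and springs back when let go.
- pad: Blue cloth-covered pad, fixed, 100 x 100 x 4 mm, on which the cell stands at the start. Origin: centre of its underside.
- screwdriver: Bystander: screwdriver with yellow handle, 160 mm long, lying on the work surface nearer to the robot than mount and pad. Origin: about its middle, x along it.
- carton: Bystander: closed cardboard box 60 x 70 x 50 mm, beyond the mount and pad. Origin: centre of its underside.
- jar: Bystander: closed jar with blue cap and green label, 56 mm across and 70 mm tall, beyond the mount and pad. Origin: centre of its underside.
Not all that is in view belongs to the job. What is shaped like the collar but red is not meant. There is more than one size of the mount; the job needs the larger.

How it is judged:
By the outcome, as a careful person would: the job done as asked, in the order asked, and still so for the second after the job is handed in, while the arm keeps its last pose, push and grip.
It also fails if it takes over 61 s, if anything falls off the work surface, if the arm or the gripper's body presses on something with over 40 N, if the wrist force passes 120 N, or if a joint passes its speed limit or range.

ROBOT

A 6-joint arm with a two-finger parallel gripper is mounted at the origin on the work surface. World frame = base frame: x ahead of the robot, y to its left, z up, the work surface at z = 0. Lengths are in m, angles in rad, forces in N, time in s.
With the tool pointing down it reaches from about 0.35 to 0.8 m from the base axis. Payload 7.3 kg.
Tool frame: the origin (TCP) lies between the finger pads; the fingertips stand 25 mm ahead of it and the grasp point (between the pads) lies 6 mm ahead of it (r.tip_extent is the distance from the TCP to the fingertips, in m); z points along the fingers, y is the line along which they close (so a half turn about z gives the same grasp; the last joint's range is limited). The gripper opens to 85 mm and grips with 20 to 120 N. Pads are 22 mm wide; open, the fingers measure 114 mm over their backs; the gripper's body (76 mm by 85 mm) begins 54 mm behind the grasp point. The pads swing forward as they close: fully open they stand 13 mm farther back than shut.
Start: joints at [-1.363, 0.342, 1.524, -0, 1.275, -0.146], TCP at [0.182, -0.492, 0.256] pointing down, gripper open.
Joint ranges: [-2.53, 2.53], [-0.77, 2.02], [0.04, 2.7], [-1, 4.14], [0.28, 2.66], [-3.11, 3.11]. Speed limits (rad/s): [2.57, 2.57, 3.14, 3.14, 3.14, 3.14].

INTERFACE

Orientations are given as a unit quaternion [x, y, z, w].
In Python, from workcell import r, command_gripper, optics gives the robot as it stands. The module is installed in compiled form; this text tells all that it offers. Calls block until the motion is done:
- r.reach(position, orientation): joint-space move of the TCP to a pose.
- r.move_straight(position, orientation=None, speed=0.15, max_force=None): straight line of the TCP; orientation=None keeps the orientation; speed is the mean speed in m/s. With max_force (N) it stops when the force on the tool has changed by that much, and returns True; else False.
- r.movej(angles): joint-space move.
- command_gripper(opening, force=None): finger opening in m; force is the grip in N (None keeps the last); returns when the fingers have stopped.
- r.hold(seconds).
- r.solve_ik(position, orientation): joint angles nearest the present ones, or None.
- r.read_state(): the state.
- optics.get_image(name): name is "scene" or "side" or "wrist"; returns (picture, depth): 400x640x3 uint8, red, green, blue; 400x640 float32, m along the optical axis (not along the pixel's ray), 0 where there is no reading.
- optics.camera_model(name): a dict with "K" (3x3 intrinsics, pixels), "k1" (the pictures are not rectified: a ray, as slopes to the right and down, at radius r is drawn at 1 + k1 r^2 times it, then the intrinsics apply), "R" (3x3) and "t" (3): a world point X has camera coordinates R X + t; the wrist camera has in their place "tool_from_camera" (4x4, takes a point from camera to tool coordinates, whose origin is the TCP and whose axes are the flange's). Camera axes: x right, y down, z forward; pixel columns grow to the right and rows downward; lengths in m; the calibration is good to about 2 mm. A picture is of the moment at which its call begins: read the wrist's pose just before it. camera_model takes no time and is no camera call.
A pose or a line that the arm cannot do raises r.PlanningError and nothing moves.
- r.finish_job(): hands the job in; it is judged then, once.
The state is a dict: "time_s": time; "joint_positions": joint angles; "dq": joint speeds; "tau": joint torques, N m; "eef_pos": TCP position; "eef_rot": TCP orientation; "contact_force": force on the tool from outside, world axes, zero at the start; "torque": the same for the moment, N m; "grip_width": finger opening in m; "grip_force": force on a finger pad.
Only numpy, scipy, OpenCV 4.12 (cv2) and the standard library are available. Lean on these libraries where they do the work, as an engineer would, in place of code of your own. Each camera call takes 0.05 s, during which the arm holds its last target. There are 200 camera calls.

## Working session

There is one attempt and no reset: what is moved stays moved. The work goes in short steps, each a Python script; the robot and the scene stay as the last script left them, time stands still between calls to the robot, and variables do not carry over. Pictures are saved under pics/ and viewed, at most 10 in all, crops included, and the job is handed in when it is done.

```bash
mkdir -p pics
cat > h.py <<'E'
import numpy as np, cv2
from workcell import r, command_gripper, optics
from scipy.spatial.transform import Rotation as Ro
def undist(m,uv):
    K=np.array(m["K"]); return cv2.undistortPoints(np.float64(uv).reshape(-1,1,2),K,np.array([m["k1"],0,0,0,0.])).reshape(-1,2)
def pose(m,st=None):  # returns cam centre, R world_from_cam
    if "R" in m:
        R=np.array(m["R"]);return -R.T@np.array(m["t"]),R.T
    T=np.array(m["tool_from_camera"]);Rt=Ro.from_quat(st["eef_rot"]).as_matrix()
    return np.array(st["eef_pos"])+Rt@T[:3,3],Rt@T[:3,:3]
def plane(m,uv,z,st=None):
    c,R=pose(m,st);d=np.c_[undist(m,uv),np.ones(len(np.reshape(uv,(-1,2))))]@R.T
    return c+d*((z-c[2])/d[:,2])[:,None]
def cloud(m,depth,st=None):
    v,u=np.mgrid[:depth.shape[0],:depth.shape[1]];uv=np.c_[u.ravel(),v.ravel()]
    c,R=pose(m,st);p=np.c_[undist(m,uv),np.ones(len(uv))]*depth.reshape(-1,1)
    return (c+p@R.T).reshape(*depth.shape,3)
def save(n,im): cv2.imwrite("pics/"+n,im[...,::-1])
E
python3 - <<'E'
from h import *
for n in("scene","side"):
    im,d=optics.get_image(n);save(n+"0.png",im);np.savez(n+"0",im=im,d=d);m=optics.camera_model(n);print(n,pose(m)[0])
print(r.read_state())
E
```

```text
scene [0.94549243 0.52720957 0.79371609]
side [-0.0233821   0.69298376  0.76435242]
{'time_s': 0.1, 'joint_positions': array([-1.36302192e+00,  3.42662293e-01,  1.52490429e+00,  9.99373777e-06,
        1.27542038e+00, -1.46001886e-01]), 'dq': array([-0.00140973, -0.00100862, -0.00105229,  0.00097056,  0.00083014,
        0.00142974]), 'tau': array([ 1.13396629e-03, -4.34446621e+01, -2.46490306e+01, -2.41955995e-04,
        4.62115451e-03,  5.16694143e-06]), 'eef_pos': array([ 0.18183815, -0.49216196,  0.25569665]), 'eef_rot': array([ 9.84396059e-01,  1.75965659e-01, -1.67519026e-05, -6.96969680e-04]), 'contact_force': array([ 0.7085422 , -0.3210288 ,  0.78330838]), 'torque': array([0.0143157 , 0.02050013, 0.0247783 ]), 'grip_force': 0.0, 'grip_width': 0.08541992673665477}
```

View pics/scene0.png

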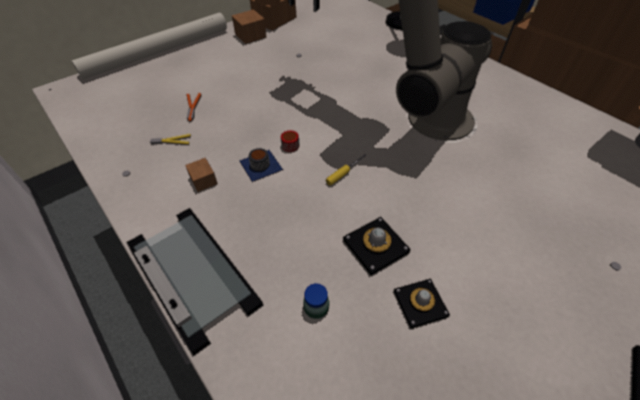

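View pics/side0.png

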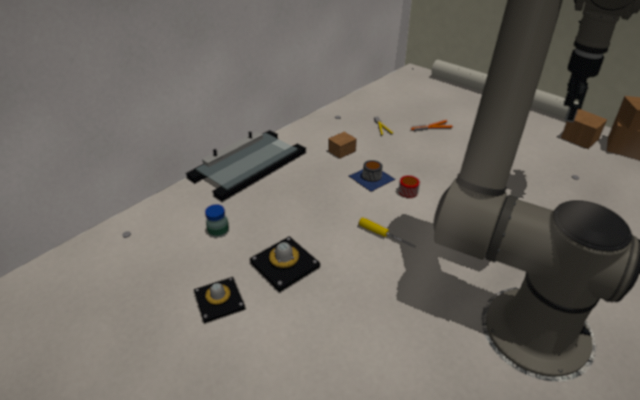

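Both pictures show the same candidates.
- **Cell:** the dark ribbed cap with amber top on the blue pad, scene (259,158), side (372,170). The red look-alike is at scene (290,140), side (409,186).
- **Mount:** scene (377,244), side (285,255) looks larger than scene (421,302), side (218,293).
- **Choice:** the cap on the blue pad and the larger mount. I'll check these with sizes and a close crop.

Run:
```python
from h import *
tiles=[]
for n in("scene","side"):
    f=np.load(n+"0.npz");im,d=f["im"],f["d"];m=optics.camera_model(n);P=cloud(m,d)
    hsv=cv2.cvtColor(im,cv2.COLOR_RGB2HSV)
    C=dict(scene=[(259,158),(377,244),(421,302)],side=[(372,170),(285,255),(218,293)])[n]
    for (u,v),nm in zip(C,["cell","big","small"]):
        s=(slice(v-38,v+38),slice(u-42,u+42));p=P[s].reshape(-1,3);ok=d[s].ravel()>0
        c0=P[v,u];near=np.linalg.norm(p[:,:2]-c0[:2],axis=1)<(.035 if nm=="cell" else .1)
        if nm=="cell":
            q=p[ok&near&(p[:,2]>.034)]
            print(n,nm,len(q),q.min(0),q.max(0),np.median(q,0))
        else:
            h=hsv[s].reshape(-1,3)
            k=(h[:,2]<60)&ok&near&(p[:,2]>.008)
            cm=k.reshape(76,84).astype(np.uint8);cs,_=cv2.findContours(cm,cv2.RETR_EXTERNAL,cv2.CHAIN_APPROX_NONE)
            c=max(cs,key=cv2.contourArea);w=plane(m,c.reshape(-1,2)+[u-42,v-38],.02)
            rc=cv2.minAreaRect(np.float32(w[:,:2]*1000));print(n,nm,"base rect mm",rc)
            b=(h[:,0]>10)&(h[:,0]<30)&(h[:,1]>120)&(h[:,2]>70)&near
            cs,_=cv2.findContours(b.reshape(76,84).astype(np.uint8),cv2.RETR_EXTERNAL,cv2.CHAIN_APPROX_NONE)
            c=max(cs,key=cv2.contourArea);w=plane(m,c.reshape(-1,2)+[u-42,v-38],.034)
            print("  ring",cv2.fitEllipse(np.float32(w[:,:2]*1000)), "maxz",np.percentile(p[ok&near][:,2],99.5))
    # pad
    b=cv2.inRange(hsv,(105,90,20),(125,255,200));u,v=C[0];mk=np.zeros_like(b);mk[v-30:v+30,u-30:u+30]=b[v-30:v+30,u-30:u+30]
    w=plane(m,np.argwhere(mk)[:,::-1],.004);print("pad",cv2.minAreaRect(np.float32(w[:,:2]*1000)))
    row=[cv2.resize(im[v-38:v+38,u-42:u+42],(260,235),interpolation=cv2.INTER_CUBIC) for u,v in C[:3]];tiles.append(np.hstack(row))
save("crop1.png",np.vstack(tiles))
```

```text
scene cell 225 [ 0.55616166 -0.2207869   0.03404286] [ 0.61198146 -0.17046984  0.04629581] [ 0.58655406 -0.19281108  0.04266079]
scene big base rect mm ((525.2188720703125, 223.56838989257812), (121.06727600097656, 121.80241394042969), 82.49874114990234)
  ring ((520.6140747070312, 219.7463836669922), (59.683563232421875, 61.15359878540039), 117.87069702148438) maxz 0.06318386316295374
scene small base rect mm ((556.0130615234375, 391.6649169921875), (91.06856536865234, 92.1282730102539), 67.56639862060547)
  ring ((553.4957275390625, 391.02911376953125), (45.93574523925781, 47.607852935791016), 111.25312805175781) maxz 0.048693837435949114
pad ((582.66162109375, -196.16964721679688), (90.87377166748047, 92.5684585571289), 79.67977142333984)
side cell 141 [ 0.55200309 -0.21176964  0.03411127] [ 0.5992216  -0.17011669  0.04801477] [ 0.57340956 -0.18851046  0.04236592]
side big base rect mm ((513.456787109375, 225.22076416015625), (122.18214416503906, 124.64955139160156), 82.24153137207031)
  ring ((519.1847534179688, 219.0079345703125), (60.72173309326172, 63.15230941772461), 60.93837356567383) maxz 0.06310541465817143
side small base rect mm ((540.2382202148438, 393.5876770019531), (88.27212524414062, 95.65615844726562), 66.45281982421875)
  ring ((542.6107177734375, 391.9925842285156), (46.00975799560547, 48.42916488647461), 64.510498046875) maxz 0.048978922042001015
pad ((578.1321411132812, -196.17910766601562), (91.64930725097656, 89.77119445800781), 79.46510314941406)
```

View pics/crop1.png

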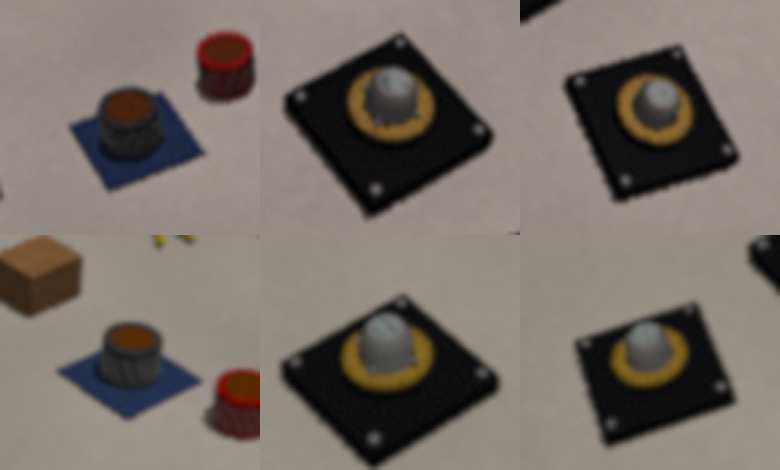

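The crops confirm it: dark ribbed cell with amber glass on the blue pad (top left), and the red look-alike beside it. The larger mount has a 122 mm base and a 63 mm high spigot; the other has a 91 mm base. Next I hover above the cell for a close look.

Run:
```python
from h import *
m=optics.camera_model("scene");print("decoy",plane(m,[(290,136)],.04))
print(plane(optics.camera_model("side"),[(409,182)],.04), optics.camera_model("wrist")["tool_from_camera"])
d=plane(m,[(290,136)],.04)[0,:2]-[.58,-.19]; 
# tool y horizontal, perpendicular to d
best=None
for a in np.arctan2(d[1],d[0])+np.array([np.pi/2,-np.pi/2]):
    y=np.array([np.cos(a),np.sin(a),0]);z=np.array([0,0,-1.]);q=Ro.from_matrix(np.c_[np.cross(y,z),y,z]).as_quat()
    j=r.solve_ik([.58,-.19,.22],q);k=r.solve_ik([.52,.2195,.18],q);print(a,q,j,k)
    if j is not None and (best is None or abs(j[5])<abs(best[1][5])): best=(q,j)
q=best[0];np.save("q.npy",q)
r.reach([.58,-.19,.22],q);st=r.read_state();print(st["time_s"],st["eef_pos"],st["contact_force"])
im,dep=optics.get_image("wrist");save("w1.png",im);np.savez("w1",im=im,d=dep,p=st["eef_pos"],q=st["eef_rot"])
```

```text
decoy [[ 0.46261288 -0.20881489  0.04      ]]
[[ 0.45870332 -0.20571921  0.04      ]] [[ 4.09139054e-04 -9.57054400e-01 -2.89908104e-01  7.43210254e-02]
 [ 9.99999856e-01  2.91265078e-04  4.49737242e-04  8.25056587e-05]
 [-3.45982900e-04 -2.89908246e-01  9.57054381e-01 -1.19296417e-01]
 [ 0.00000000e+00  0.00000000e+00  0.00000000e+00  1.00000000e+00]]
-1.4118674071222013 [0.99684436 0.07938086 0.         0.        ] [-4.42077136e-01  5.26942797e-01  1.33051010e+00 -4.44089210e-16
  1.28413976e+00  9.69790271e-01] [ 2.63650037e-01  4.82716092e-01  1.52500170e+00 -4.44089210e-16
  1.13387486e+00  1.67551744e+00]
-4.553460060711995 [-0.07938086  0.99684436  0.          0.        ] [-4.42077136e-01  5.26942797e-01  1.33051010e+00 -4.44089210e-16
  1.28413976e+00 -2.17180238e+00] [ 2.63650037e-01  4.82716092e-01  1.52500170e+00 -4.44089210e-16
  1.13387486e+00 -1.46607521e+00]
1.925 [ 0.57962697 -0.19097245  0.2201077 ] [-0.53595102 -0.24479659  0.01660859]
```

View pics/w1.png

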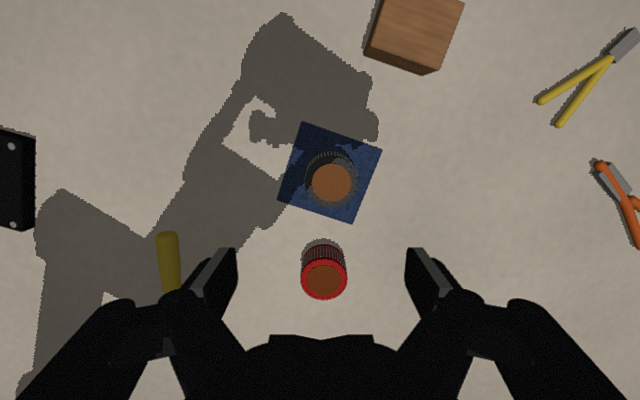

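The wrist view shows the cell's amber glass at (332,181) on the blue pad, the red decoy at (324,275) clear of the finger line, and the carton at (415,35). I refine the cell's position, then grasp and lift.

Run:
```python
from h import *
f=np.load("w1.npz");st0=dict(eef_pos=f["p"],eef_rot=f["q"]);m=optics.camera_model("wrist");q=np.load("q.npy")
def amber(im,box,z,st):
    hsv=cv2.cvtColor(im,cv2.COLOR_RGB2HSV);b=cv2.inRange(hsv,(4,100,60),(22,255,255))
    u0,v0,u1,v1=box;mk=np.zeros_like(b);mk[v0:v1,u0:u1]=b[v0:v1,u0:u1]
    cs,_=cv2.findContours(mk,cv2.RETR_EXTERNAL,cv2.CHAIN_APPROX_NONE);c=max(cs,key=cv2.contourArea)
    w=plane(m,c.reshape(-1,2),z,st);return cv2.fitEllipse(np.float32(w[:,:2]*1000))
e=amber(f["im"],(290,140,380,215),.044,st0);print(e)
c=np.array(e[0])/1000
r.move_straight([*c,.12],q,speed=.15);st=r.read_state();im,d=optics.get_image("wrist");save("w2.png",im)
try:
    e2=amber(im,(240,130,400,330),.044,st);print(e2)
    if max(abs(np.array(e2[0])/1000-c))<.006: c=np.array(e2[0])/1000
except Exception as x: print(x)
print(r.move_straight([*c,.042],q,speed=.1,max_force=8),r.read_state()["eef_pos"])
command_gripper(.05,50);st=r.read_state();print(st["grip_width"],st["grip_force"],st["contact_force"],st["time_s"])
r.move_straight([*c,.16],q,speed=.15)
st=r.read_state();print(st["grip_width"],st["grip_force"],st["contact_force"],st["time_s"],st["eef_pos"])
```

```text
((582.9089965820312, -201.60372924804688), (40.37480545043945, 40.71662902832031), 153.79608154296875)
((582.48876953125, -201.60394287109375), (40.8847770690918, 41.12181854248047), 57.56483840942383)
False [ 0.58294545 -0.20184683  0.04267318]
0.05451011317417125 53.32453080442065 [-1.37946105  0.23774138  6.1360219 ] 4.175
0.05463812479438743 52.83937225077352 [ 0.68153846  0.6473743  -1.23420314] 5.1083 [ 0.5818605  -0.20133179  0.15882364]
```

Run:
```python
from h import *
q=np.load("q.npy")
r.reach([.44,.2195,.22],q);r.hold(.2);st=r.read_state();print(st["time_s"],st["eef_pos"],st["joint_positions"][5],st["grip_width"])
im,dep=optics.get_image("wrist");save("w3.png",im);np.savez("w3",im=im,d=dep,p=st["eef_pos"],q=st["eef_rot"])
```

```text
6.95 [0.44044171 0.21886829 0.21976962] 1.7184478868554582 0.055101309424402695
```

View pics/w3.png

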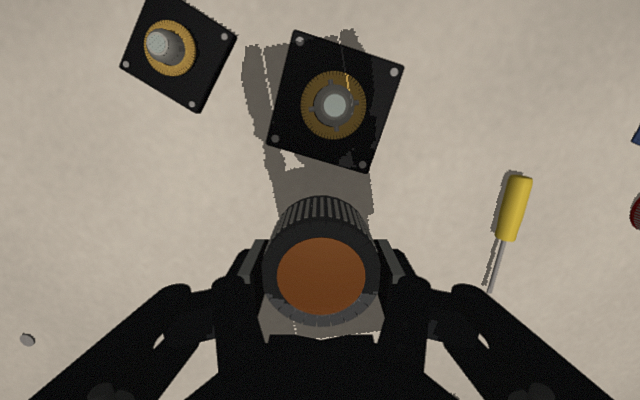

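The wrist view shows the cell held upright between the fingers, with glass centre near (321,276). The large mount's spigot is at (334,105), clear of everything. I measure both in the same picture so that calibration bias cancels.

Run:
```python
from h import *
f=np.load("w3.npz");im,d=f["im"],f["d"];st=dict(eef_pos=f["p"],eef_rot=f["q"]);m=optics.camera_model("wrist")
hsv=cv2.cvtColor(im,cv2.COLOR_RGB2HSV)
def fit(mask,box,z,hull=False):
    u0,v0,u1,v1=box;mk=np.zeros_like(mask);mk[v0:v1,u0:u1]=mask[v0:v1,u0:u1]
    cs,_=cv2.findContours(mk,cv2.RETR_EXTERNAL,cv2.CHAIN_APPROX_NONE);c=max(cs,key=cv2.contourArea)
    if hull:c=cv2.convexHull(c)
    return cv2.fitEllipse(np.float32(plane(m,c.reshape(-1,2),z,st)[:,:2]*1000))
print("glass",fit(cv2.inRange(hsv,(4,100,60),(22,255,255)),(240,220,400,330),st["eef_pos"][2]+.002))
print("ring",fit(cv2.inRange(hsv,(12,90,40),(32,255,255)),(290,60,380,150),.034,True))
print("top",fit(cv2.inRange(hsv,(0,0,150),(180,80,255)),(310,80,360,130),.063))
print("sil",fit(cv2.inRange(hsv,(0,0,75),(180,80,255)),(305,75,365,140),.053))
P=cloud(m,d,st);k=np.linalg.norm(P[...,:2]-[.52,.22],axis=-1)<.03;t=P[k&(P[...,2]>.0605)&(P[...,2]<.066)];print("depth top",len(t),t.mean(0),(t.min(0)+t.max(0))/2)
g=P[250:305,290:355].reshape(-1,3);A=np.c_[g[:,:2],np.ones(len(g))];print("glass plane",np.linalg.lstsq(A,g[:,2],rcond=None)[0],g.mean(0))
```

```text
glass ((440.2236633300781, 218.77671813964844), (41.014122009277344, 41.06100845336914), 73.6685791015625)
ring ((520.7797241210938, 218.8887939453125), (66.47097778320312, 66.92938995361328), 81.46928405761719)Traceback (most recent call last):
  File "<stdin>", line 11, in <module>
  File "<stdin>", line 6, in fit
ValueError: max() iterable argument is empty
```

Run:
```python
from h import *
q=np.load("q.npy");t=np.array([.5210,.2190])
r.reach([*t,.13],q);r.hold(.3);st=r.read_state();e=st["eef_pos"][:2]-t;print(st["eef_pos"],st["contact_force"])
c=t-e;r.move_straight([*c,.125],q,speed=.05);r.hold(.2);st=r.read_state();print(st["eef_pos"],st["contact_force"])
hit=r.move_straight([*c,.083],q,speed=.04,max_force=5);st=r.read_state();print(hit,st["eef_pos"],st["contact_force"],st["torque"],st["time_s"])
np.save("c.npy",c)
```

```text
[0.52091817 0.21935845 0.13156857] [-0.05251837  0.01552473 -0.08691236]
[0.52110479 0.2186404  0.12499106] [ 0.03193643  0.44021811 -1.80097068]
False [0.52128571 0.21870915 0.08329237] [-1.46971424 -0.90190941 -1.54715188] [0.03539973 0.02629815 0.00670009] 9.5
```

The cell is over the spigot with no jam. Next: down onto the pins.

Run:
```python
from h import *
q=np.load("q.npy");c=np.load("c.npy")
hit=r.move_straight([*c,.072],q,speed=.015,max_force=4);st=r.read_state();print(hit,st["eef_pos"],st["contact_force"],st["time_s"])
r.hold(.3);st=r.read_state();print(st["eef_pos"],st["contact_force"],st["torque"],st["grip_width"])
```

```text
True [0.52090292 0.21858406 0.07228601] [1.08808652 0.04043926 3.68075647] 10.1833
[0.52086469 0.21859515 0.072045  ] [1.76095426 0.39590802 3.68352272] [ 0.09336979 -0.30149298  0.00665095] 0.0543862826610185
```

Run:
```python
from h import *
m=optics.camera_model("wrist");f=np.load("w3.npz")
def top(im,d,st):
    hsv=cv2.cvtColor(im,cv2.COLOR_RGB2HSV);k=cv2.inRange(hsv,(4,100,60),(22,255,255));k[:220]=0;k[330:]=0;k[:,:250]=0;k[:,390:]=0
    k=cv2.erode(k,np.ones((7,7)))>0;g=cloud(m,d,st)[k];s=np.linalg.lstsq(np.c_[g[:,:2]-g[:,:2].mean(0),np.ones(len(g))],g[:,2],rcond=None)[0]
    return g.mean(0)-st["eef_pos"],s
print(top(f["im"],f["d"],dict(eef_pos=f["p"],eef_rot=f["q"])))
st=r.read_state();im,d=optics.get_image("wrist");print(top(im,d,st),st["eef_pos"][2])
a,b=optics.get_image("side");x=cv2.resize(a[190:310,215:355],None,fx=5,fy=5,interpolation=cv2.INTER_CUBIC);save("s2.png",x)
```

```text
(array([0.0016231 , 0.00020682, 0.00371699]), array([0.35601269, 0.05688538, 0.22348661]))
(array([0.00141182, 0.00015526, 0.00356227]), array([0.26523275, 0.04251602, 0.07560728])) 0.07204500328812116
```

View pics/s2.png

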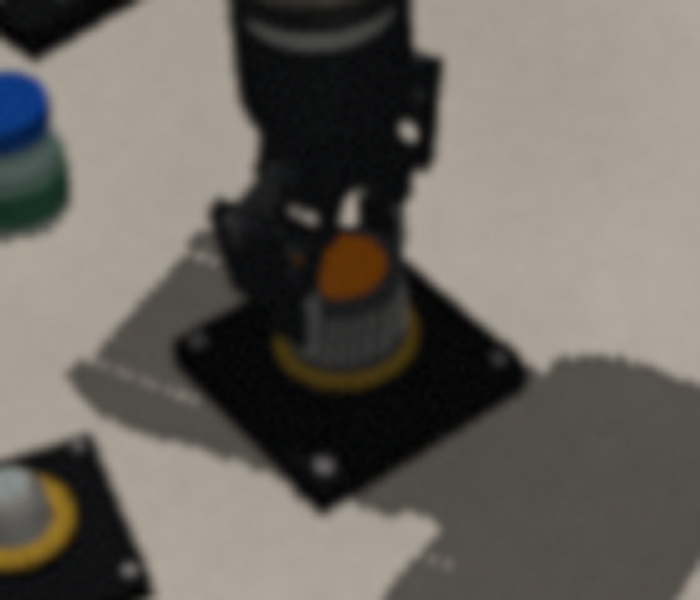

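The side crop shows the cell over the spigot with its lower edge close to the brass ring at (345,365). The depth on the glass suggests a tilt, so I check that against the shape of the glass disc and its rim.

Run:
```python
from h import *
m=optics.camera_model("wrist");f=np.load("w3.npz")
st=r.read_state();im,d=optics.get_image("wrist");save("w4.png",im[150:400,160:480].repeat(2,0).repeat(2,1))
for I,D,s in((f["im"],f["d"],dict(eef_pos=f["p"],eef_rot=f["q"])),(im,d,st)):
    hsv=cv2.cvtColor(I,cv2.COLOR_RGB2HSV);k=cv2.inRange(hsv,(4,100,60),(22,255,255));k[:220]=0;k[330:]=0;k[:,:250]=0;k[:,390:]=0
    cs,_=cv2.findContours(k,cv2.RETR_EXTERNAL,cv2.CHAIN_APPROX_NONE);c=max(cs,key=cv2.contourArea).reshape(-1,2)
    for dz in(-.004,0.,.002,.004):print(dz,cv2.fitEllipse(np.float32(plane(m,c,s["eef_pos"][2]+dz,s)[:,:2]*1000)))
    print(D[232:325:12,321],D[276,280:365:12])
```

```text
-0.004 ((436.4532165527344, 218.1748809814453), (43.11262512207031, 43.161895751953125), 73.68025207519531)
0.0 ((438.9660949707031, 218.5757293701172), (41.71366882324219, 41.7613410949707), 73.68120574951172)
0.002 ((440.2225341796875, 218.77615356445312), (41.014190673828125, 41.06106185913086), 73.67867279052734)
0.004 ((441.47894287109375, 218.97657775878906), (40.31471633911133, 40.36078643798828), 73.68107604980469)
[0.12687653 0.12734994 0.1290035  0.13012405 0.1333609  0.13483803
 0.13593829 0.13979812] [0.13262238 0.1319308  0.13190141 0.1307172  0.13221797 0.13140762
 0.1323727  0.13313095]
-0.004 ((516.755859375, 217.84710693359375), (43.41020584106445, 43.50498580932617), 90.2631607055664)
0.0 ((519.2750854492188, 218.25315856933594), (42.00114822387695, 42.09284973144531), 90.26083374023438)
0.002 ((520.5347290039062, 218.4561767578125), (41.29661560058594, 41.38677978515625), 90.26304626464844)
0.004 ((521.7943115234375, 218.65921020507812), (40.59208297729492, 40.68071746826172), 90.26172637939453)
[0.12711504 0.12709682 0.129759   0.13197953 0.1328617  0.13499627
 0.13649218 0.13984753] [0.13228804 0.13256808 0.13170682 0.13185272 0.13378964 0.13250323
 0.13231745 0.13152185]
```

View pics/w4.png

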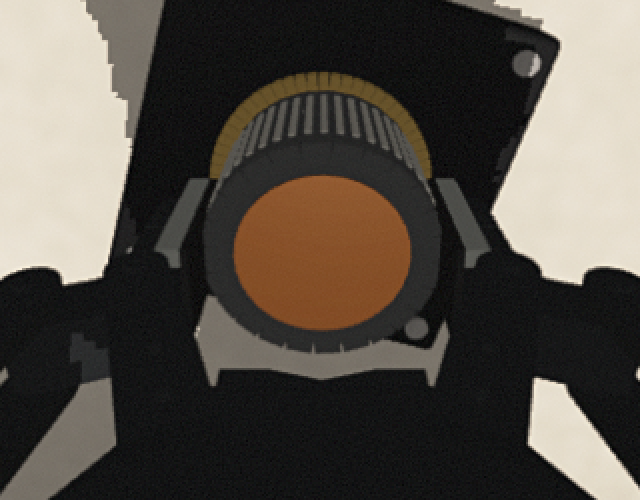

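The glass disc is round (41.3 × 41.4 mm on a level plane), so the cell is level and the depth slope is an artefact. It has slipped at most 1 mm in the grip. The TCP height puts the underside at about 34 mm, so the cell is on the seat, already keyed by luck, and not on the pins at 40 mm. I tighten the grip a little and press slowly. A spring-like 5–9 N over 6 mm will confirm it.

Run:
```python
from h import *
q=np.load("q.npy");c=np.load("c.npy")
command_gripper(.05,80);st=r.read_state();print(st["eef_pos"],st["contact_force"],st["grip_force"])
z=st["eef_pos"][2]
for i in range(14):
    z-=.0007;r.move_straight([*c,z],q,speed=.008,max_force=8);st=r.read_state()
    print(i,round(z,4),st["eef_pos"].round(4),st["contact_force"].round(1),st["torque"].round(2),round(st["time_s"],1))
    if st["contact_force"][2]>13: break
```

```text
[0.52081999 0.21858312 0.07191298] [3.87838989 0.7466216  3.691766  ] 82.98727669520304
0 0.0712 [0.5209 0.2186 0.0711] [1.7 0.6 4.4] [ 0.08 -0.31  0.02] 11.1
1 0.0705 [0.5209 0.2186 0.0705] [0.7 0.1 4.9] [ 0.04 -0.23 -0.02] 11.4
2 0.0698 [0.5209 0.2186 0.0698] [ 0.7 -0.3  6.2] [ 0.01 -0.24 -0.06] 11.6
3 0.0691 [0.5209 0.2186 0.0692] [0.8 1.  5.8] [ 0.03 -0.1   0.01] 11.9
4 0.0684 [0.5209 0.2186 0.0686] [0.8 0.1 6.8] [ 0.08 -0.19  0.03] 12.1
5 0.0677 [0.5209 0.2186 0.0679] [ 1.  -0.1  6.7] [ 0.01 -0.12  0.03] 12.4
6 0.067 [0.5209 0.2186 0.0673] [0.7 0.7 6.5] [ 0.03 -0.15  0.03] 12.6
7 0.0663 [0.5209 0.2186 0.0672] [-1.9 -0.4 11.9] [-0.1   0.22  0.  ] 12.9
8 0.0656 [0.5209 0.2186 0.0672] [-3.3 -0.7 18.3] [-0.18  0.51 -0.01] 13.1
```

Soft spring force from 0.0719 to 0.0673, then a hard stop at TCP 0.0672, as expected for home. To rule out a jam, I wiggle a few degrees under pressure and check the glass height.

Run:
```python
from h import *
q=np.load("q.npy");c=np.load("c.npy");m=optics.camera_model("wrist")
for a in(3,-3,0):
    qq=(Ro.from_euler("z",a,degrees=True)*Ro.from_quat(q)).as_quat()
    r.move_straight([*c,.0656],qq,speed=.02);r.hold(.2);st=r.read_state();print(a,st["eef_pos"].round(4),st["contact_force"].round(1),st["torque"].round(2),st["grip_width"],round(st["time_s"],1))
im,d=optics.get_image("wrist")
hsv=cv2.cvtColor(im,cv2.COLOR_RGB2HSV);k=cv2.inRange(hsv,(4,100,60),(22,255,255));k[:220]=0;k[330:]=0;k[:,:250]=0;k[:,390:]=0
cs,_=cv2.findContours(k,cv2.RETR_EXTERNAL,cv2.CHAIN_APPROX_NONE);cc=max(cs,key=cv2.contourArea).reshape(-1,2)
for z in(.066,.068,.070):print(z,cv2.fitEllipse(np.float32(plane(m,cc,z,st)[:,:2]*1000)))
a,b=optics.get_image("side");save("s3.png",cv2.resize(a[210:290,235:335],None,fx=6,fy=6,interpolation=cv2.INTER_CUBIC))
```

```text
3 [0.5211 0.2187 0.0672] [-1.8 -0.5 17.3] [-0.13  0.38  0.12] 0.05341792954792835 13.6
-3 [0.5214 0.2187 0.0672] [-1.8 -1.  16.7] [-0.14  0.28 -0.2 ] 0.05445156252868709 14.0
0 [0.5215 0.2188 0.0672] [-1.1  0.3 16.1] [-0.04  0.21  0.11] 0.05380972382002708 14.5
0.066 ((519.3035888671875, 218.34034729003906), (42.376251220703125, 42.5274772644043), 86.64183044433594)
0.068 ((520.5534057617188, 218.5420379638672), (41.673828125, 41.822547912597656), 86.6424331665039)
0.07 ((521.80322265625, 218.7437286376953), (40.971412658691406, 41.117618560791016), 86.64347076416016)
```

View pics/s3.png

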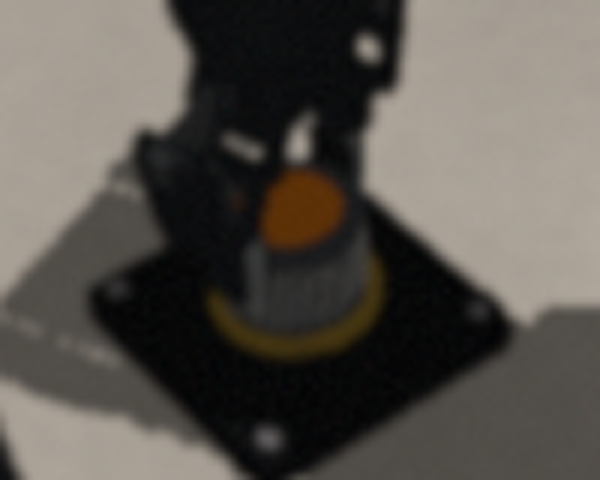

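The side crop shows the cell's lower edge sitting in the brass ring at (295,330), level. As a last independent check, I measure the ring height above the black base by depth, comparing the free view with now.

Run:
```python
from h import *
m=optics.camera_model("wrist");f=np.load("w3.npz");st=r.read_state();im,d=optics.get_image("wrist")
for I,D,s in((f["im"],f["d"],dict(eef_pos=f["p"],eef_rot=f["q"])),(im,d,st)):
    P=cloud(m,D,s);h=cv2.cvtColor(I,cv2.COLOR_RGB2HSV);rr=np.linalg.norm(P[...,:2]-[.521,.219],axis=-1)
    ahead=(P[...,0]>.521)&(D>0)&(np.arange(400)[:,None]<240)
    ring=(cv2.erode(cv2.inRange(h,(12,90,40),(32,255,255)),np.ones((3,3)))>0)&(rr<.036)&ahead
    base=(h[...,2]<60)&(rr>.039)&(rr<.052)&ahead&(P[...,2]<.03)
    tab=(h[...,2]>120)&(h[...,1]<60)&(rr>.085)&ahead&(P[...,2]<.015)
    print([(k.sum(),np.median(P[k][:,2]).round(4),(P[k][:,2].std()/k.sum()**.5).round(5)) for k in(ring,base,tab)])
print(st["contact_force"].round(1),st["eef_pos"].round(4))
```

```text
[(np.int64(830), np.float64(0.0357), np.float64(9e-05)), (np.int64(1851), np.float64(0.0217), np.float64(2e-05)), (np.int64(48901), np.float64(0.0017), np.float64(0.0))]
[(np.int64(843), np.float64(0.0296), np.float64(0.00027)), (np.int64(4870), np.float64(0.0216), np.float64(1e-05)), (np.int64(88410), np.float64(0.0017), np.float64(0.0))]
[-0.5 -0.8 16.7] [0.5215 0.2188 0.0672]
```

The ring stood 14.0 mm above the base when free and stands 8.0 mm above it now, so the seat is pressed the full 6 mm. The push is steady at 16.7 N, and I'm handing in.

```bash
python3 -c "
from h import *
print(r.finish_job())"
```

```text
the job is handed in; nothing more can be done
None
```

The filter cell is keyed and fully home on the larger mount with the seat pressed 6 mm, and the arm is still holding it there at about 17 N; the keyways lined up on the way down, so it needed no turning beyond a 3-degree wiggle each way to check for a jam.

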